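# Open the terminal cover of an LED driver

## Task

Open the terminal compartment of the LED driver that is screwed to the plywood board: press its snap tab in and, with the tab still pressed, push the terminal cover straight off the end of the driver until it is completely off its seat and the terminal block lies open. Leave the cover lying flat on the board, never lift it, and leave the other things on the bench where they are.

Things in the scene. Friction and masses are not known exactly. Their poses are not given: they have to be found in the camera images.
- driver: Grey LED driver fixed on a plywood board (375 x 130 mm, top 12 mm over the bench; driver x = -175 to 200 mm, bare past x = 58). Origin at bench level under the seated cover's inner edge; x level along the driver, the way the cover comes off; y left of that; z up. Case: x = -135 to 0 mm, 66 mm wide, top 38 mm over the bench.
- seat_end (a point): Middle of the outer end of the cover's seat, at driver x = 58 mm, 20 mm over the bench, hidden under the cover at first. The seat is a low base with guide tongues, x = 0 to 58 mm, carrying a terminal block at x = 26 to 44 mm whose top is 32 mm over the bench. Fixed to the driver.
- snap_tab (a joint): Springy grey tongue in a channel in the case's top, rooted at driver x = -85 mm. 0 = at rest, catch engaged; grows as it is pressed down, stop at 0.10 rad. Its tooth (x = 7.5 to 12.5 mm) stands in a slot of the cover and holds it; free from 0.04 rad on. It springs back when let go and catches again unless the cover has moved 3 mm by then. 3 N on the pad frees it, 6 N reaches the stop.
- tab_pad (a point): Middle of the top of the tab's raised ribbed press pad, 46 mm over the bench at rest, 18.5 mm short of the seated cover's rib. The pad is 31 mm long (driver x = -34 to -3 mm) and 26 mm wide and stands 8 mm proud of the case. Pressing its middle 2.7 mm down frees the catch; 4 to 6 mm is a sure press, 6.5 mm is the stop.
- cover_rib (a point): Middle of the white cover's push face: the upright side, towards the tab, of the raised rib along the cover's inner edge, 68 mm wide. The point is 48.5 mm over the bench, the rib's top 52 mm, its face goes down to 41.5 mm. Seated it is at driver x = 0; the cover is off its seat when the whole rib is past the seat's end (x = 58 mm).
- rib_left (a point): Left (+y) end of the same rib face, 34 mm from its middle.
- rib_right (a point): Right (-y) end of the same rib face, 34 mm from its middle.
- cover: White terminal cover: loose hood 64 mm long, 68 mm wide, flat top 33 mm over its underside, rib 40 mm, about 60 g. It stands on the board; on its seat, guides on both flanks hold it down and it slides only along driver x. Origin in the middle of its underside, 32 mm from the rib face; x axis away from the rib.
- solder_spool: Bystander: upright spool of solder, 57 mm diameter, 50 mm tall, origin under its middle. Leave it.
- spot_lamp: Bystander: small LED spot lamp standing on its face, 50 mm diameter, 54 mm tall, origin under its middle. Leave it.
- parts_tray: Bystander: open wooden tray 120 x 75 x 28 mm, origin under its middle. Leave it.
- screwdriver: Bystander: screwdriver lying on the bench, handle to its -x. Leave it.
Things that resemble listed ones, but are neither listed nor needed, are in the scene too. What is shaped like the cover but blue or orange is not meant.

How it is judged:
On the way, in this order (a step that is already met when the one before it is completed fails the run):
1. the snap tab is pressed in while the cover is still on its seat (value of joint snap_tab above 0.04 rad and x of cover_rib in the frame of driver below 0.004 m), for 0.05 s.
2. the cover is pushed completely off its seat (x of each of rib_left, rib_right in the frame of driver above 0.058 m), for 0.1 s.
At the end, for the whole second after the job is handed in: The whole rib of the cover is beyond the end of the seat (driver x over 58 mm), the cover lies flat (within 0.06 rad) and at rest on the board's top (within 4 mm), and the snap tab has sprung back (under 0.015 rad) (all of step 2 and angle between cover's own z axis and vertical below 0.06 rad and height (world z) of cover between 0.008 and 0.016 m and linear speed of cover below 0.01 m/s and value of joint snap_tab below 0.015 rad); the robot touches nothing.
It fails at once if the cover is lifted (12 mm or more) or tipped up (height (world z) of cover_rib above 0.0605 m or angle between cover's own z axis and vertical above 0.25 rad).
It fails at once if the cover is pushed off the board (height (world z) of cover below 0.004 m).
It fails at once if a bystander is disturbed (moved over 20 mm) (distance of any of solder_spool, spot_lamp, parts_tray, screwdriver from where it was at the start of the episode above 0.02 m).
It also fails if it takes over 35 s, if anything falls off the work surface, if the arm or the gripper's body presses on something with over 40 N, if the wrist force passes 120 N, or if a joint passes its speed limit or range.

## Robot

A 6-joint arm with a two-finger parallel gripper is mounted at the origin on the work surface. World frame = base frame: x ahead of the robot, y to its left, z up, the work surface at z = 0. Lengths are in m, angles in rad, forces in N, time in s.
With the tool pointing down it reaches from about 0.375 to 0.9 m from the base axis. Payload 3.1 kg.
Tool frame: the origin (TCP) lies midway between the tips of the shut fingers; the grasp point (between the pads) lies 19 mm behind it; z points along the fingers, y is the direction in which the jaws open and shut (so a half turn about z gives the same grasp; the last joint's range is limited). The gripper opens to 87 mm and grips with 3 to 60 N. Pads are 19 mm wide; open, the fingers measure 117 mm over their backs; the gripper's body (75 mm by 190 mm) begins 51 mm behind the grasp point.
Start: joints at [-1.435, 0.527, 1.433, -0, 1.181, -0.178], TCP at [0.193, -0.594, 0.223] pointing down, gripper open.
Joint ranges: [-3.08, 3.08], [-0.75, 2.2], [0.22, 2.44], [-1.43, 4.57], [0, 2.65], [-2.85, 2.85]. Speed limits (rad/s): [2.79, 2.79, 3.14, 3.14, 3.14, 3.14].

## Interface

Orientations are given as a unit quaternion [x, y, z, w].
In Python, from cell import observe, camera, sign_off gives the robot as it stands.
- The arm moves only by the tool send_rows, never from a script. Its argument "series" is a list of rows, each a list of 7 numbers: the shift along the world's x, y, z in m, then the turn, a rotation vector about the world's x, y, z in degrees, then the opening in per cent of the stroke, from 0 (shut) to 100 (fully open). A call has 1 to 5 rows; each row is the pose to reach, as a shift and turn from the pose measured when the call began; what a row does not reach only later rows make up. A row lasts 1/10 s, in which the tool goes at most 50 mm and 8.59 degrees, less where a joint would pass 70% of its speed; a pose out of reach is approached as far as the arm can. A call with a gripper value outside its range is refused whole. The fingers move at their own pace and stop on an object; "grip_force" is the grip in N (left out, the last holds). Time passes only in rows, so rows that repeat a pose let the fingers close. It gives the time, the measured TCP pose, the force and the opening at its end, in the units of the state.
- observe(): the state, without advancing time (a new reading comes with each control period).
- camera(name): name is "side" or "top" or "wrist"; returns a dict with "color" (480x640x3 uint8, red, green, blue), "mtx" (3x3 intrinsics, pixels), "k1" (the pictures are not rectified: a ray, as slopes to the right and down, at radius r is drawn at 1 + k1 r^2 times it, then the intrinsics apply), "R" (3x3) and "t" (3): a world point X has camera coordinates R X + t; the wrist camera has in their place "mount" (4x4, takes a point from camera to tool coordinates, whose origin is the TCP and whose axes are the flange's). Camera axes: x right, y down, z forward; pixel columns grow to the right and rows downward; lengths in m; the calibration is good to about 2 mm. A picture is of the moment at which its call begins: read the wrist's pose just before it. There is no depth.
- sign_off(): hands the job in, once; it reports no verdict.
The state is a dict: "time": time; "joint_pos": joint angles; "joint_vel": joint speeds; "effort": joint torques, N m; "tool_pos": TCP position; "tcp_rot": TCP orientation; "ft_force": force on the tool from outside, world axes, zero at the start; "moment": the same for the moment, N m; "gripper_width": finger opening in m.
Only numpy, scipy, OpenCV 4.12 (cv2) and the standard library are available. Lean on these libraries where they do the work, as an engineer would, in place of code of your own. Each camera call takes 0.05 s, during which the arm holds its last target. There are 200 camera calls.

## Working session

There is one attempt and no reset: what is moved stays moved. The work goes in short steps, Python scripts to look and compute and a tool call to move; the robot and the scene stay as the last step left them, time stands still between calls to the robot, and variables do not carry over. Pictures are saved under pics/ and viewed, about 8 in all and at most 12, crops included, and the job is handed in when it is done.

Besides the shell and the picture viewer there is one more tool, called after "Emit:" as name([rows], argument=value, ...), one row to a line, values as JSON. send_rows: Moves the arm, as the interface text tells. Its arguments: {"type":"object","properties":{"series":{"type":"array"},"grip_force":{"type":"number"}},"required":["series"]}

```bash
mkdir -p pics && python3 - <<'E'
from cell import observe,camera
import cv2,numpy as np,pickle
s=observe();print(s)
for n in("top","side"):
    c=camera(n);pickle.dump(c,open(n+".pkl","wb"));cv2.imwrite(f"pics/{n}0.png",c["color"][:,:,::-1])
    print(n,c["mtx"],c["k1"],-c["R"].T@c["t"])
E
```

```text
{'time': 0.0, 'joint_pos': array([-1.43549172e+00,  5.28473067e-01,  1.43387990e+00,  7.26075724e-06,
        1.18141677e+00, -1.78498527e-01]), 'joint_vel': array([ 2.45141445e-04, -1.31668443e-03, -1.00468820e-04,  5.10869484e-05,
       -9.07505354e-04, -3.53459278e-05]), 'effort': array([ 6.29163223e-04, -4.40040779e+01, -1.76596177e+01,  6.33814163e-02,
        5.83352835e-02, -1.70624321e-04]), 'tool_pos': array([ 0.19285507, -0.59373644,  0.22157454]), 'tcp_rot': array([ 9.87715811e-01,  1.56257132e-01,  2.68636556e-05, -1.08821306e-03]), 'ft_force': array([-0.32140852, -0.26400436, -0.11077002]), 'moment': array([-0.04220064,  0.00202514, -0.0013518 ]), 'gripper_width': 0.08692571873844021}
top [[591.58939287   0.         329.37432896]
 [  0.         591.58939287 235.38228682]
 [  0.           0.           1.        ]] 0.0026768961287104353 [ 0.37048854 -0.00870171  1.22311431]
side [[523.92067286   0.         325.78018488]
 [  0.         523.92067286 235.68868987]
 [  0.           0.           1.        ]] 0.00968217031498116 [ 0.55528914 -0.75641041  0.83101879]
```

View pics/top0.png

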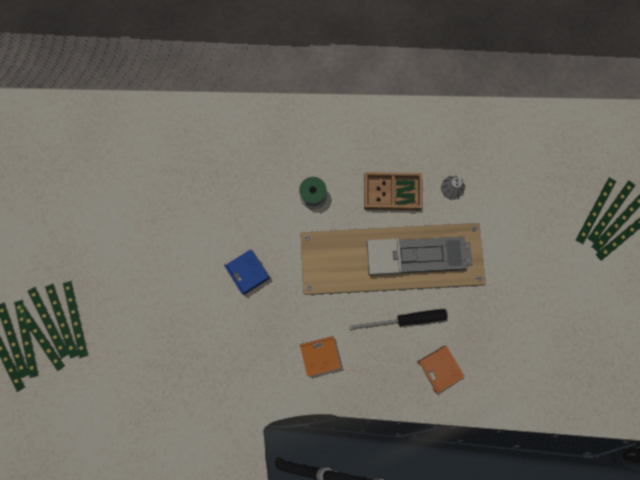

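View pics/side0.png

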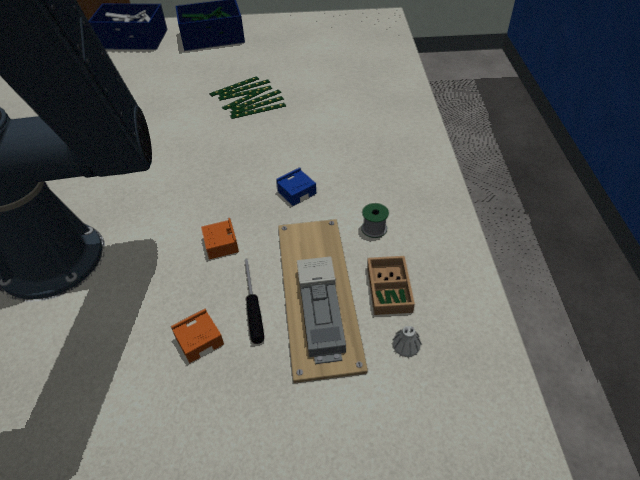

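The white cover on the driver is at top (385,257). The lookalikes are blue (247,272), orange (321,357) and orange (441,370). The white one on the grey driver is the match. I'll check it in a close crop, with both views in one picture.

```bash
python3 - <<'E'
import cv2,numpy as np,pickle
t=pickle.load(open("top.pkl","rb"));s=pickle.load(open("side.pkl","rb"))
a=cv2.resize(t["color"][215:305,295:495,::-1],(800,360),interpolation=cv2.INTER_CUBIC)
b=cv2.resize(s["color"][245:365,270:370,::-1],(500,600),interpolation=cv2.INTER_CUBIC)
a=cv2.convertScaleAbs(a,alpha=1.4);b=cv2.convertScaleAbs(b,alpha=1.3)
cv2.imwrite("pics/topc.png",a);cv2.imwrite("pics/sidec.png",b)
E
```

```text
(no output)
```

View pics/topc.png

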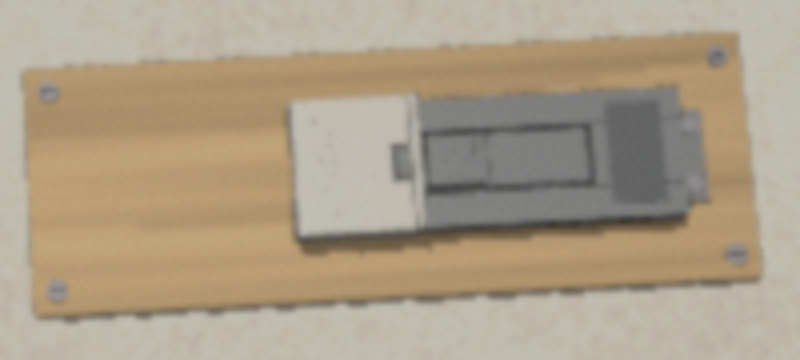

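View pics/sidec.png

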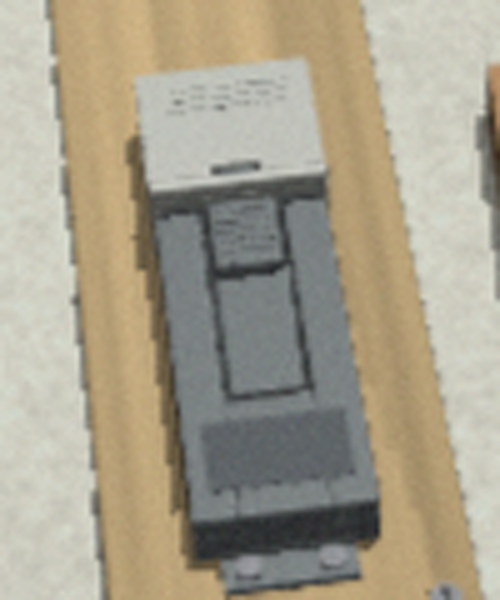

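```bash
cat > h.py <<'E'
import numpy as np,cv2,pickle
from scipy.optimize import least_squares
def proj(c,X):
    p=X@c["R"].T+c["t"];s=p[:,:2]/p[:,2:];s=s*(1+c["k1"]*(s**2).sum(1,keepdims=True))
    return s*np.diag(c["mtx"])[:2]+c["mtx"][:2,2]
def D2W(q,P):
    c,s=np.cos(q[2]),np.sin(q[2]);P=np.asarray(P,float)/1000
    return P@np.array([[c,-s,0],[s,c,0],[0,0,1]]).T+[q[0],q[1],0]
E
python3 - <<'E'
from h import *
t=pickle.load(open("top.pkl","rb"));s=pickle.load(open("side.pkl","rb"))
T=[[22,70,200,-65,12],[738,35,-175,-65,12],[763,278,-175,65,12],[37,315,200,65,12],[290,102,64,-34,45],[298,238,64,34,45],[686,218,-135,33,38]]
S=[[150,190,0,34,52],[326,168,0,-34,52],[192,524,-135,33,38],[378,500,-135,-33,38],[135,78,64,34,45],[305,58,64,-34,45]]
T=np.array(T,float);S=np.array(S,float)
tp=T[:,:2]/4+[295,215]-.4;sp=S[:,:2]/5+[270,245]-.4
def f(q,w=(1,1)): return np.r_[w[0]*(proj(t,D2W(q,T[:,2:]))-tp).ravel(),w[1]*(proj(s,D2W(q,S[:,2:]))-sp).ravel()]
for w in((1,1),(1,0),(0,1)):
    r=least_squares(f,[.4,-.1,1.57],args=(w,),loss="soft_l1");print(r.x,np.degrees(r.x[2]))
    if w==(1,1): q=r.x;print(f(q).reshape(-1,2).round(1).tolist());np.save("q.npy",q)
print(D2W(q,[[-18.5,0,46],[0,0,48],[68,0,48]]))
from cell import observe
from scipy.spatial.transform import Rotation as Ro
print(Ro.from_quat(observe()["tcp_rot"]).as_matrix().round(4))
E
```

```text
[ 0.55956507 -0.14122263  1.64177195] 94.0666039077858
[[-0.4, -0.3], [-0.2, -0.5], [-0.3, 0.7], [-1.6, 0.6], [-0.5, 0.1], [-0.4, -0.5], [0.9, -0.5], [-0.3, 0.8], [0.3, 1.1], [-0.4, 0.2], [0.2, 0.4], [-0.1, -0.0], [-0.0, 0.3]]
[ 0.55937938 -0.14196563  1.64118406] 94.03291994984144
[ 0.55968467 -0.14025609  1.6429302 ] 94.13296626252182
[[ 0.56087701 -0.15967606  0.046     ]
 [ 0.55956507 -0.14122263  0.048     ]
 [ 0.55474277 -0.07339384  0.048     ]]
[[ 9.512e-01  3.087e-01 -3.000e-04]
 [ 3.087e-01 -9.512e-01  1.900e-03]
 [ 3.000e-04 -1.900e-03 -1.000e+00]]
```

Position is consistent across the two views to about 2 mm: driver origin (0.560, -0.141), yaw 94.1°. Plan: shut fingers with the jaw axis along the rib, press the pad about 5 mm, slide into the rib, push.

Emit:
send_rows([
  [0.04,0.048,0,0,0,8.4,0],
  [0.08,0.096,0,0,0,16.8,0],
  [0.12,0.144,0,0,0,25.2,0],
  [0.16,0.192,0,0,0,33.6,0],
  [0.2,0.24,0,0,0,42,0],
], grip_force=20)

```text
time: 0.6
tool_pos: [0.3534, -0.4002, 0.2213]
tcp_rot: [0.865, 0.502, -0.0, -0.001]
ft_force: [-0.1, 0.2, 0.2]
gripper_width: 0.055
```

Emit:
send_rows([
  [0.035,0.035,-0.01,0,0,8,0],
  [0.07,0.07,-0.02,0,0,16,0],
  [0.105,0.105,-0.03,0,0,24,0],
  [0.14,0.14,-0.04,0,0,32,0],
  [0.17,0.18,-0.05,0,0,34,0],
])

```text
time: 1.1
tool_pos: [0.5221, -0.2228, 0.1717]
tcp_rot: [0.679, 0.734, -0.001, -0.001]
ft_force: [-0.2, -0.5, -0.5]
gripper_width: 0.0148
```

```bash
cat > st.py <<'E'
from h import *
from cell import observe
from scipy.spatial.transform import Rotation as Ro
s=observe();q=np.load("q.npy");p=s["tool_pos"];c,n=np.cos(q[2]),np.sin(q[2])
d=p[:2]-q[:2];R=Ro.from_quat(s["tcp_rot"]).as_matrix()
print("t",s["time"],"driver xy mm",1e3*np.array([c*d[0]+n*d[1],-n*d[0]+c*d[1]]),"z",p[2]*1e3,"F",s["ft_force"],"jaw yaw",np.degrees(np.arctan2(R[1,1],R[0,1])),"tilt",R[:2,2],"w",s["gripper_width"])
print("to pad mid",D2W(q,[[-18.5,0,0]])[0,:2]-p[:2],p)
E
python3 st.py
```

```text
t 1.1 driver xy mm [-78.72374523  43.12005041] z 171.71420415699072 F [-0.21646743 -0.52758454 -0.53671455] jaw yaw 4.461015286372749 tilt [-0.00189099  0.00010998] w 0.014811929606439381
to pad mid [0.03874066 0.06313002] [ 0.52213636 -0.22280608  0.1717142 ]
```

Emit:
send_rows([
  [0.0194,0.0316,0,0,0,-0.4,0],
  [0.0387,0.0631,-0.02,0,0,-0.4,0],
  [0.0387,0.0631,-0.06,0,0,-0.4,0],
  [0.0387,0.0631,-0.097,0,0,-0.4,0],
  [0.0387,0.0631,-0.097,0,0,-0.4,0],
])

```text
time: 1.6
tool_pos: [0.557, -0.1572, 0.0698]
tcp_rot: [0.681, 0.732, -0.002, -0.006]
ft_force: [-0.7, 1.6, -0.3]
gripper_width: 0.0004
```

```bash
python3 st.py && python3 - <<'E'
from cell import camera
import cv2,numpy as np
a=camera("side")["color"][225:365,250:390,::-1];b=camera("wrist")["color"][:,:,::-1]
a=cv2.resize(a,(400,400),interpolation=cv2.INTER_CUBIC);b=cv2.resize(b,(400,300))
o=np.zeros((400,800,3),np.uint8);o[:,:400]=a;o[:300,400:]=b;cv2.imwrite("pics/c1.png",cv2.convertScaleAbs(o,alpha=1.3))
E
```

```text
t 1.6 driver xy mm [-15.7706176    3.71983397] z 69.84362018304088 F [-0.72620556  1.60927631 -0.28187943] jaw yaw 4.123217918465602 tilt [-0.01257002  0.00538521] w 0.0003801679541325358
to pad mid [ 0.00390403 -0.00245871] [ 0.55697299 -0.15721734  0.06984362]
```

View pics/c1.png

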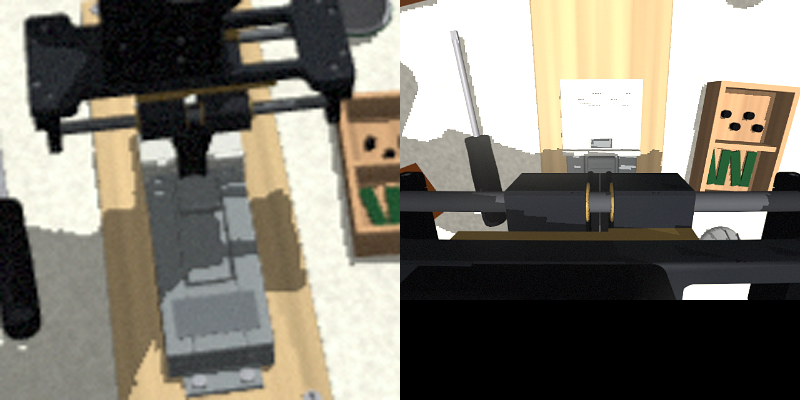

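Picture (6th): the shut fingers stand over the pad. Wrist view has the finger gap at column about 599 and the pad/slot at about 601, so it is centred laterally. Settling before the descent.

Emit:
send_rows([
  [0.003,-0.002,-0.004,0,0,0,0],
  [0.003,-0.002,-0.008,0,0,0,0],
  [0.003,-0.002,-0.012,0,0,0,0],
  [0.003,-0.002,-0.012,0,0,0,0],
])

```text
time: 2.1
tool_pos: [0.5634, -0.1618, 0.0626]
tcp_rot: [0.682, 0.732, -0.001, -0.002]
ft_force: [0.7, -0.3, -0.2]
gripper_width: 0.0002
```

```bash
python3 st.py
```

```text
t 2.1 driver xy mm [-20.77007341  -2.32453576] z 62.609379821244204 F [ 0.73994788 -0.25769113 -0.20111489] jaw yaw 4.030078749575411 tilt [-0.00340996  0.0009463 ] w 0.00017800990192662336
to pad mid [-0.00247967  0.00209951] [ 0.56335668 -0.16177557  0.06260938]
```

Emit:
send_rows([
  [-0.0025,0.001,0,0,0,0,0],
  [-0.0025,0.001,-0.005,0,0,0,0],
  [-0.0025,0.001,-0.01,0,0,0,0],
  [-0.0025,0.001,-0.013,0,0,0,0],
  [-0.0025,0.001,-0.015,0,0,0,0],
])

```text
time: 2.6
tool_pos: [0.5606, -0.1606, 0.047]
tcp_rot: [0.682, 0.732, -0.001, -0.002]
ft_force: [0.4, 0.0, 0.3]
gripper_width: 0.0003
```

```bash
python3 st.py
```

```text
t 2.6 driver xy mm [-19.4379434    0.30175461] z 47.04299214098007 F [0.35227122 0.00516506 0.33689887] jaw yaw 4.033028529513673 tilt [-0.00408638  0.00129038] w 0.0002959321125151022
to pad mid [0.00023448 0.00095698] [ 0.56064253 -0.16063304  0.04704299]
```

Emit:
send_rows([
  [0,0,-0.002,0,0,0,0],
  [0,0,-0.004,0,0,0,0],
  [0,0,-0.0057,0,0,0,0],
  [0,0,-0.0057,0,0,0,0],
  [0,0,-0.0057,0,0,0,0],
])

```text
time: 3.1
tool_pos: [0.5607, -0.1603, 0.0418]
tcp_rot: [0.682, 0.732, -0.001, -0.002]
ft_force: [-1.2, 2.1, 5.8]
gripper_width: 0.0002
```

```bash
python3 st.py
```

```text
t 3.1 driver xy mm [-19.10274187   0.21152345] z 41.831760081277245 F [-1.20867509  2.13843646  5.75716272] jaw yaw 4.034362750895924 tilt [-0.00388074  0.00157495] w 0.00024385508175557514
to pad mid [0.00016825 0.00061622] [ 0.56070877 -0.16029228  0.04183176]
```

The tab is pressed about 4.2–5 mm (5.8 N). Now sliding towards the rib.

Emit:
send_rows([
  [-0.0002,0.003,-0.0006,0,0,0,0],
  [-0.0004,0.006,-0.0006,0,0,0,0],
  [-0.0006,0.009,-0.0006,0,0,0,0],
  [-0.0009,0.012,-0.0006,0,0,0,0],
  [-0.001,0.014,-0.0006,0,0,0,0],
])

```text
time: 3.6
tool_pos: [0.5605, -0.1467, 0.0416]
tcp_rot: [0.682, 0.732, -0.001, -0.001]
ft_force: [0.8, -4.7, 4.9]
gripper_width: 0.0004
```

```bash
python3 st.py
```

```text
t 3.6 driver xy mm [-5.54044017 -0.59032713] z 41.58916384403127 F [ 0.84190506 -4.66094366  4.89054787] jaw yaw 4.038864040396525 tilt [-0.00199931  0.00041105] w 0.0004121161320027011
to pad mid [ 0.0003302 -0.0129688] [ 0.56054681 -0.14670726  0.04158916]
```

Emit:
send_rows([
  [-0.0002,0.003,-0.0006,0,0,0,0],
  [-0.0004,0.006,-0.0006,0,0,0,0],
  [-0.0006,0.009,-0.0006,0,0,0,0],
  [-0.0009,0.012,-0.0006,0,0,0,0],
  [-0.001,0.015,-0.0006,0,0,0,0],
])

```text
time: 4.1
tool_pos: [0.559, -0.131, 0.0407]
tcp_rot: [0.682, 0.732, -0.001, -0.002]
ft_force: [0.9, -2.1, 2.8]
gripper_width: 0.0009
```

```bash
python3 st.py && python3 - <<'E'
from cell import camera
import cv2,numpy as np
a=camera("side")["color"][225:365,250:390,::-1];b=camera("wrist")["color"][:,:,::-1]
a=cv2.resize(a,(400,400),interpolation=cv2.INTER_CUBIC);b=cv2.resize(b[100:360,160:480],(400,325))
o=np.zeros((400,800,3),np.uint8);o[:,:400]=a;o[:325,400:]=b*0.8;cv2.imwrite("pics/c2.png",o)
E
```

```text
t 4.1 driver xy mm [10.26700479 -0.1937416 ] z 40.69722736914526 F [ 0.91785315 -2.12624727  2.82105671] jaw yaw 4.031441760534279 tilt [-0.00315599  0.00131081] w 0.0009048593959490529
to pad mid [ 0.00184679 -0.02870832] [ 0.55903022 -0.13096774  0.04069723]
```

View pics/c2.png

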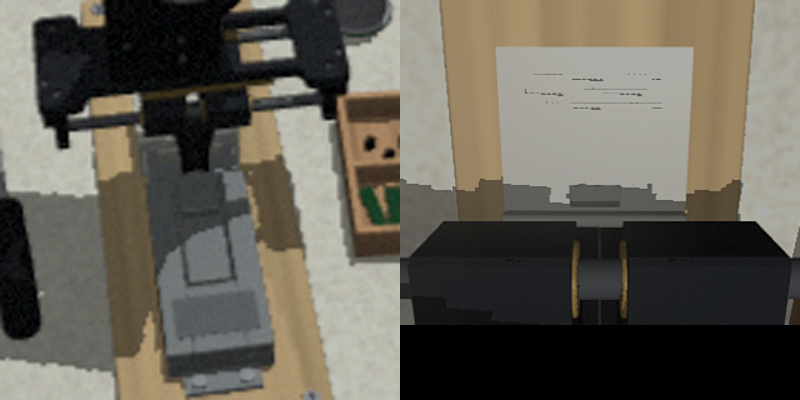

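Picture (7th): the cover moves straight. A dark gap has opened between case and cover at side panel (150,150), and the forces are small. Continuing.

Emit:
send_rows([
  [-0.0003,0.005,0.0003,0,0,0,0],
  [-0.0007,0.01,0.0005,0,0,0,0],
  [-0.0011,0.015,0.001,0,0,0,0],
  [-0.0014,0.02,0.001,0,0,0,0],
  [-0.0018,0.025,0.001,0,0,0,0],
])

```text
time: 4.7
tool_pos: [0.5563, -0.1044, 0.0412]
tcp_rot: [0.682, 0.732, -0.001, -0.003]
ft_force: [0.2, -0.6, -0.7]
gripper_width: 0.0004
```

```bash
python3 st.py
```

```text
t 4.7 driver xy mm [36.98920697  0.63659772] z 41.2101381690495 F [ 0.2225612  -0.55259732 -0.65159984] jaw yaw 4.04819639160612 tilt [-0.0051513   0.00298054] w 0.0003833044605856262
to pad mid [ 0.00457007 -0.05530436] [ 0.55630694 -0.1043717   0.04121014]
```

Emit:
send_rows([
  [-0.0003,0.005,0.001,0,0,0,0],
  [-0.0005,0.01,0.0012,0,0,0,0],
  [-0.0008,0.015,0.0012,0,0,0,0],
  [-0.0011,0.019,0.0012,0,0,0,0],
  [-0.0014,0.023,0.0012,0,0,0,0],
])

```text
time: 5.2
tool_pos: [0.5547, -0.0809, 0.0424]
tcp_rot: [0.682, 0.732, -0.001, -0.003]
ft_force: [-0.1, -0.4, 1.3]
gripper_width: 0.0005
```

Emit:
send_rows([
  [-0.0001,0.002,0,0,0,0,0],
  [-0.0002,0.004,0,0,0,0,0],
  [-0.0003,0.005,0,0,0,0,0],
  [-0.0003,0.006,0,0,0,0,0],
  [-0.0003,0.006,0,0,0,0,0],
])

```text
time: 5.7
tool_pos: [0.5544, -0.0748, 0.0423]
tcp_rot: [0.682, 0.732, -0.001, -0.003]
ft_force: [0.2, -0.0, 0.7]
gripper_width: 0.0006
```

```bash
python3 st.py && python3 - <<'E'
from cell import camera
import cv2,numpy as np
a=camera("side")["color"][205:365,250:390,::-1];b=camera("wrist")["color"][:,:,::-1]
a=cv2.resize(a,(490,560),interpolation=cv2.INTER_CUBIC);b=cv2.resize(b[100:360,160:480],(300,244))
o=np.zeros((560,800,3),np.uint8);o[:,:490]=a;o[:244,500:]=b*0.8;cv2.imwrite("pics/c3.png",o)
E
```

```text
t 5.7 driver xy mm [66.63204507  0.44923205] z 42.341985040472636 F [ 0.15874159 -0.02275745  0.72204166] jaw yaw 4.048442407617527 tilt [-0.00556288  0.00328279] w 0.0006142267634387391
to pad mid [ 0.00648533 -0.08488585] [ 0.55439168 -0.07479021  0.04234199]
```

View pics/c3.png

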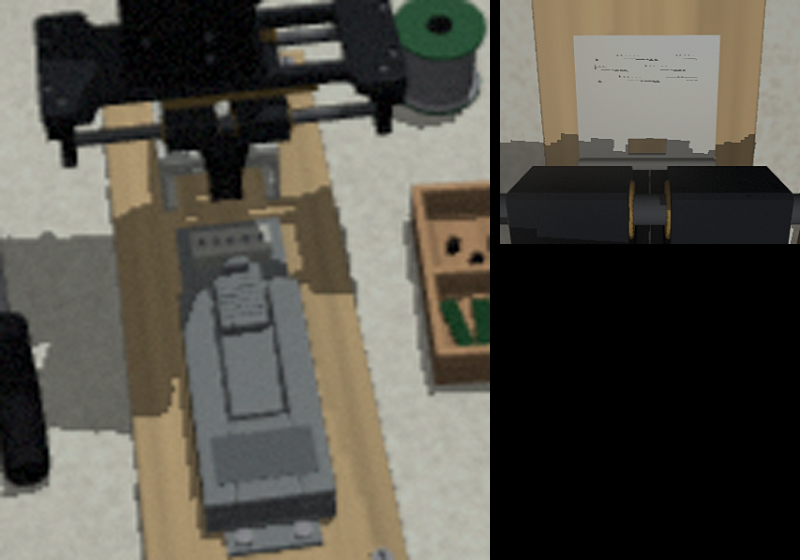

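Picture (8th): the terminal block lies open at (232,242), and the cover sits past the seat with bare board between them. Backing off 5 mm, then straight up.

Emit:
send_rows([
  [0.0002,-0.003,0,0,0,0,0],
  [0.0004,-0.006,0,0,0,0,0],
  [0.0004,-0.006,0,0,0,0,0],
  [0.0004,-0.006,0.01,0,0,0,0],
  [0.0004,-0.006,0.03,0,0,0,0],
])

```text
time: 6.3
tool_pos: [0.5536, -0.0806, 0.0719]
tcp_rot: [0.682, 0.732, -0.001, -0.005]
ft_force: [0.3, 0.6, -0.4]
gripper_width: 0.0002
```

Emit:
send_rows([
  [0,-0.01,0.03,0,0,0,0],
  [-0.02,-0.04,0.06,0,0,0,0],
  [-0.04,-0.08,0.09,0,0,0,0],
  [-0.06,-0.12,0.12,0,0,0,0],
  [-0.08,-0.16,0.12,0,0,0,0],
])

```text
time: 6.8
tool_pos: [0.4755, -0.2413, 0.196]
tcp_rot: [0.681, 0.732, -0.001, -0.001]
ft_force: [0.9, -1.1, -0.2]
gripper_width: 0.0005
```

Emit:
send_rows([
  [-0.02,-0.03,0,0,0,0,0],
  [-0.04,-0.06,0,0,0,0,0],
  [-0.05,-0.08,0,0,0,0,0],
  [-0.05,-0.08,0,0,0,0,0],
  [-0.05,-0.08,0,0,0,0,0],
])

```text
time: 7.3
tool_pos: [0.4253, -0.3212, 0.1965]
tcp_rot: [0.682, 0.732, -0.001, -0.001]
ft_force: [0.4, 0.3, 0.3]
gripper_width: 0.0006
```

```bash
python3 st.py && python3 - <<'E'
from cell import camera
import cv2,numpy as np,pickle
t=camera("top");s=camera("side");pickle.dump((t,s),open("end.pkl","wb"))
a=cv2.resize(t["color"][155:305,290:490,::-1],(480,360),interpolation=cv2.INTER_CUBIC)
b=cv2.resize(s["color"][205:365,270:350,::-1],(300,600),interpolation=cv2.INTER_CUBIC)
o=np.zeros((600,800,3),np.uint8);o[:360,:480]=a;o[:,500:]=b;cv2.imwrite("pics/end.png",cv2.convertScaleAbs(o,alpha=1.3))
E
```

```text
t 7.3 driver xy mm [-169.96004597  146.70833204] z 196.46168609714414 F [0.44690914 0.33458072 0.34790351] jaw yaw 4.0471932520849565 tilt [-0.00188691  0.00021904] w 0.0006301905290271692
to pad mid [0.13559801 0.16148269] [ 0.425279   -0.32115874  0.19646169]
```

View pics/end.png

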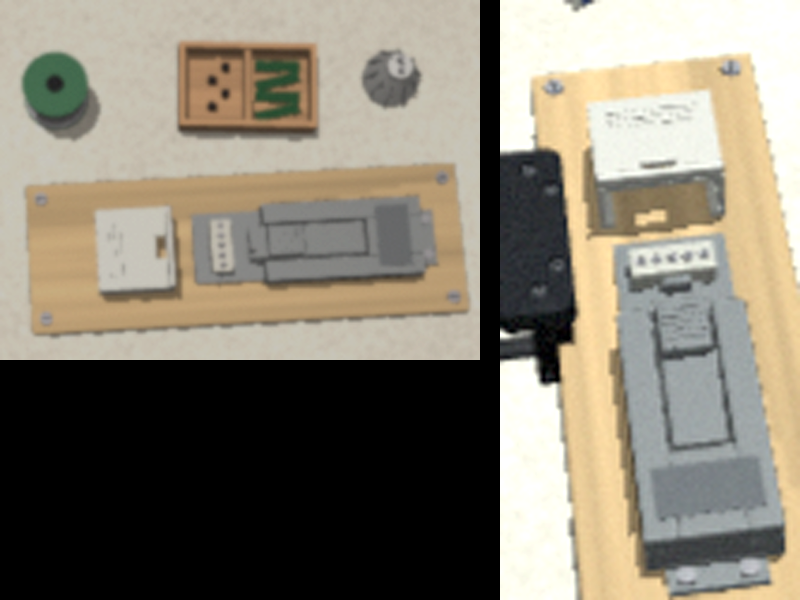

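Picture (9th): the cover lies flat and square on bare board, with its rib at top-panel column 175 and the seat's end at column 193. The tab is back up and the bystanders are unmoved.

```bash
python3 -c "
from cell import sign_off
print(sign_off())"
```

```text
the job is handed in; nothing more can be done
None
```

I opened the terminal compartment and handed the job in at about 7.4 s robot time. With the fingers shut, I pressed the snap tab in about 4–5 mm (5.8 N). Keeping the tab pressed, I slid into the rib and pushed the cover straight off. Then I backed off 6 mm and lifted the arm clear.

**Last checks:**
- **Cover:** in the final pictures it lies flat and square on the board. Its rib is clearly past the seat's end; I estimate driver x at about 75 mm, against the 58 mm needed.
- **Driver:** the terminal block is open, and the tab looks sprung back.
- **Other things:** the spool, tray and lamp look unmoved by eye. The screwdriver was outside the last crops, but the arm never went low near it.
- **Arm:** the force reading is about zero, and the arm is clear of everything.

No check failed or disagreed. I judged the tab angle and the cover's tilt from the pictures and did not measure them.

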